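Take the lemon squeezer apart into a repair kit and a rinse kit

ROBOT

A 7-joint arm with a two-finger parallel gripper is mounted at the origin on the work surface. World frame = base frame: x ahead of the robot, y to its left, z up, the work surface at z = 0. Lengths are in m, angles in rad, forces in N, time in s.
With the tool pointing down it reaches from about 0.4 to 0.85 m from the base axis. Payload 10.4 kg.
Tool frame: the origin (TCP) lies between the finger pads; the fingertips stand 22 mm ahead of it and the grasp point (between the pads) lies 3 mm ahead of it; z points along the fingers, y is the line along which they close (so a half turn about z gives the same grasp; the last joint's range is limited). The gripper opens to 87 mm and grips with 3 to 60 N. Pads are 19 mm wide; open, the fingers measure 117 mm over their backs; the gripper's body (75 mm by 190 mm) begins 51 mm behind the grasp point.
Start: joints at [1.232, 0.332, -0.065, 1.46, 0.022, 1.35, -0.088], TCP at [0.194, -0.594, 0.245] pointing down, gripper open.
Joint ranges: [-2.6, 2.6], [-0.5, 2.12], [-1.47, 1.34], [0.16, 2.42], [-1.27, 4.41], [0.06, 2.06], [-2.6, 2.6]. Speed limits (rad/s): [2.22, 2.22, 2.79, 2.79, 3.14, 3.14, 3.14].

INTERFACE

Orientations are given as a unit quaternion [w, x, y, z].
In Python, from cell import ctrl gives the robot as it stands. The module is installed in compiled form; this text tells all that it offers. Calls block until the motion is done:
- ctrl.goto(position, orientation): joint-space move of the TCP to a pose.
- ctrl.movel(position, speed=0.15, ori=None, force_limit=None): straight line of the TCP; ori=None keeps the orientation; speed is the mean speed in m/s. With force_limit (N) it stops when the force on the tool has changed by that much, and returns True; else False.
- ctrl.movej(angles): joint-space move.
- ctrl.let_go() and ctrl.close_gripper(): open the fingers fully, or close them until they stop; the grip force is fixed at half the most.
- ctrl.pause(seconds).
- ctrl.ik(position, orientation): joint angles nearest the present ones, or None.
- ctrl.observe(): the state.
- ctrl.grab_frame(name): name is "scene" or "top" or "wrist"; returns (picture, depth): 384x512x3 uint8, red, green, blue; 384x512 float32, m along the optical axis (not along the pixel's ray), 0 where there is no reading.
- ctrl.camera_model(name): a dict with "fx", "fy", "cx", "cy" (pixels), "view" (4x4, takes a point from world to camera coordinates); the wrist camera has in their place "T_tool_cam" (4x4, takes a point from camera to tool coordinates, whose origin is the TCP and whose axes are the flange's). Camera axes: x right, y down, z forward; pixel columns grow to the right and rows downward; lengths in m; the calibration is good to about 2 mm. A picture is of the moment at which its call begins: read the wrist's pose just before it. camera_model takes no time and is no camera call.
A pose or a line that the arm cannot do raises ctrl.PlanningError and nothing moves.
- ctrl.job_done(): hands the job in; it is judged then, once.
The state is a dict: "time": time; "joint_positions": joint angles; "joint_vel": joint speeds; "joint_torque": joint torques, N m; "ee_pos": TCP position; "eef_rot": TCP orientation; "contact_force": force on the tool from outside, world axes, zero at the start; "ft_torque": the same for the moment, N m; "opening": finger opening in m; "finger_force": force on a finger pad.
Only numpy, scipy, OpenCV 4.12 (cv2) and the standard library are available. Lean on these libraries where they do the work, as an engineer would, in place of code of your own. Each camera call takes 0.05 s, during which the arm holds its last target. There are 200 camera calls.

TASK

Strip the lemon squeezer by taking off its wing nut, then the spacer, then the lever, setting each piece down in its tray before taking the next. Make up the repair kit in the two-compartment wooden tray: the lever in the wider compartment, the wing nut in the narrower; and the rinse kit in the three-compartment white tray: the jar lid in the largest compartment (at any time), the strainer cup in the middle-sized one (at any time), the spacer in the smallest. Everything should lie flat on the tray floor, right way up, and leave the jar and the spoon rest where they are.

Things in the scene. Friction and masses are not known exactly. Their poses are not given: they have to be found in the camera images.
- squeezer: White lemon squeezer body lying on its side, fixed, 206 (x) x 58 x 20 high, arm to -x, pressing bowl at x +77. Origin: underside centre. A vertical steel stud, diameter 8, stands at x +30, y 0, tip 66 above the counter. On it, undersides at these heights above the counter: lever 20, spacer 36, wing nut 52. They have 13 mm holes and lift straight off, nothing is screwed.
- wing_nut: Steel wing nut: round hub 22 in diameter, 12 high, with a through hole of 13, and two wings along its x, 40 from tip to tip, 7 thick, their tops 20 above its underside and their bottoms 4 above it. Topmost on the stud at the start. Origin: centre of the underside, z up.
- spacer: Plain black plastic ring, outer diameter 32, hole 13, 16 high. Between wing nut and lever on the stud at the start. Origin: centre of the underside, z up.
- lever: Flat dark steel bar, 110 long (its x) x 28 wide (its y) x 16 thick, with a 13 hole at x +43. At the start it lies flat on the squeezer with the hole on the stud, under the spacer, lying along the squeezer's arm (its x along the squeezer's x). Origin: centre of the underside, which is also close to its centre of mass; z up.
- strainer_cup: Small white plastic cup, open at the top, 46 in outer diameter (38 at the foot), 38 high, wall 3; stands upright loose on the counter. Origin: centre of the underside, z up.
- jar_lid: Round brass-coloured screw-top lid, 57 in diameter, 16 high, modelled solid, lying flat loose on the counter, top up. Origin: centre of the underside, z up.
- repair_tray: Wooden tray, fixed, 160 x 160, floor 4 above the counter; walls and divider (along its x) 5 thick, tops 10 above the counter. Origin: underside centre. Wider compartment (lever) 150 x 85: x -75 to 75, y -10 to 75, centre (0, 32.5). Narrower compartment (wing nut) 150 x 60: x -75 to 75, y -75 to -15, centre (0, -45).
- rinse_tray: White plastic tray with a grey floor, fixed, 160 x 160, floor 4 above the counter; walls and dividers 5 thick, tops 10 above it. Origin: underside centre. Largest compartment (jar lid) 150 x 80: x -75 to 75, y -5 to 75, centre (0, 35). Middle-sized (strainer cup) 90 x 65: x -15 to 75, y -75 to -10, centre (30, -42.5). Smallest (spacer) 55 x 65: x -75 to -20, y -75 to -10, centre (-47.5, -42.5).
- jar: Open glass jar, 80 in diameter, 110 high, loose; to be left alone. Origin: centre of the underside.
- spoon_rest: Small white ceramic spoon rest, a shallow round dish 90 in diameter, 14 high, with a flat tab at its +y reaching 88 from the centre, loose; to be left alone. Origin: centre of the dish's underside.
Things that resemble listed ones, but are neither listed nor needed, are in the scene too. What is shaped like the jar_lid but green is not meant.

How it is judged:
On the way, in this order (a step that is already met when the one before it is completed fails the run):
1. the wing nut lies released in the narrower compartment of the wooden tray, spacer and lever still on the stud (x of wing_nut in the frame of repair_tray between -0.075 and 0.075 m and y of wing_nut in the frame of repair_tray between -0.075 and -0.015 m and z of wing_nut in the frame of repair_tray between 0.001 and 0.0065 m and angle between wing_nut's own z axis and vertical below 0.04 rad and contact force between the fingers and wing_nut below 0.3 N and linear speed of wing_nut below 0.03 m/s and horizontal distance between spacer and squeezer below 0.045 m and z of spacer in the frame of squeezer between 0.03 and 0.042 m and horizontal distance between lever and squeezer below 0.09 m and z of lever in the frame of squeezer between 0.015 and 0.026 m), for 0.2 s.
2. the spacer lies released in the smallest compartment of the white tray, lever still on the stud (x of spacer in the frame of rinse_tray between -0.075 and -0.02 m and y of spacer in the frame of rinse_tray between -0.075 and -0.01 m and z of spacer in the frame of rinse_tray between 0.001 and 0.0065 m and angle between spacer's own z axis and vertical below 0.04 rad and contact force between the fingers and spacer below 0.3 N and linear speed of spacer below 0.03 m/s and horizontal distance between lever and squeezer below 0.09 m and z of lever in the frame of squeezer between 0.015 and 0.026 m), for 0.2 s.
3. the lever lies released in the wider compartment of the wooden tray (x of lever in the frame of repair_tray between -0.075 and 0.075 m and y of lever in the frame of repair_tray between -0.01 and 0.075 m and z of lever in the frame of repair_tray between 0.001 and 0.0065 m and angle between lever's own z axis and vertical below 0.04 rad and contact force between the fingers and lever below 0.3 N and linear speed of lever below 0.03 m/s), for 0.2 s.
At the end, for the whole second after the job is handed in: Each piece flat and right way up (within 0.04 rad) on the floor (within 2.5 mm) of its compartment, centre inside its walls, released, at rest: lever wider, wing nut narrower (wooden tray); jar lid largest, strainer cup middle-sized, spacer smallest (white tray) (all of step 3 and x of wing_nut in the frame of repair_tray between -0.075 and 0.075 m and y of wing_nut in the frame of repair_tray between -0.075 and -0.015 m and z of wing_nut in the frame of repair_tray between 0.001 and 0.0065 m and angle between each of wing_nut, spacer, strainer_cup, jar_lid's own z axis and vertical below 0.04 rad and contact force between the fingers and wing_nut below 0.3 N and linear speed of each of wing_nut, spacer, strainer_cup, jar_lid below 0.03 m/s and x of spacer in the frame of rinse_tray between -0.075 and -0.02 m and y of spacer in the frame of rinse_tray between -0.075 and -0.01 m and z of spacer in the frame of rinse_tray between 0.001 and 0.0065 m and contact force between the fingers and spacer below 0.3 N and x of strainer_cup in the frame of rinse_tray between -0.015 and 0.075 m and y of strainer_cup in the frame of rinse_tray between -0.075 and -0.01 m and z of strainer_cup in the frame of rinse_tray between 0.001 and 0.0065 m and contact force between the fingers and strainer_cup below 0.3 N and x of jar_lid in the frame of rinse_tray between -0.075 and 0.075 m and y of jar_lid in the frame of rinse_tray between -0.005 and 0.075 m and z of jar_lid in the frame of rinse_tray between 0.001 and 0.0065 m and contact force between the fingers and jar_lid below 0.3 N); the robot touches nothing.
It fails at once if the jar is moved by more than 25 mm or tipped (distance of jar from where it was at the start of the episode above 0.025 m or angle between jar's own z axis and vertical above 0.3 rad).
It fails at once if the spoon rest is moved by more than 25 mm (distance of spoon_rest from where it was at the start of the episode above 0.025 m).
It also fails if it takes over 136 s, if anything falls off the work surface, if the arm or the gripper's body presses on something with over 40 N, if the wrist force passes 120 N, or if a joint passes its speed limit or range.

## Working session

There is one attempt and no reset: what is moved stays moved. The work goes in short steps, each a Python script; the robot and the scene stay as the last script left them, time stands still between calls to the robot, and variables do not carry over. Pictures are saved under pics/ and viewed, at most 14 in all, crops included, and the job is handed in when it is done.

```bash
mkdir -p pics
cat > h.py <<'E'
import numpy as np, cv2
from cell import ctrl
def snap(n,f):
    p,d=ctrl.grab_frame(n); cv2.imwrite(f'pics/{f}.png',p[:,:,::-1]); np.save(f'pics/{f}.npy',d); return p,d
def world(n,u,v,d):
    c=ctrl.camera_model(n); q=np.array([(u-c['cx'])/c['fx']*d,(v-c['cy'])/c['fy']*d,d,1])
    return (np.linalg.inv(c['view'])@q)[:3]
def ray(n,u,v,z):
    "pixel to the plane z"
    o=np.linalg.inv(ctrl.camera_model(n)['view'])[:3,3]; p=world(n,u,v,1.0); return o+(p-o)*(z-o[2])/(p[2]-o[2])
E
python3 - <<'E'
from h import *
for n in('top','scene'):
    p,d=snap(n,n+'0'); cv2.imwrite(f'pics/{n}0b.png',cv2.resize(p[:,:,::-1],(800,600),interpolation=cv2.INTER_CUBIC))
    c=ctrl.camera_model(n); print(n,c['fx'],c['cx'],c['cy'],np.linalg.inv(c['view']).round(3).tolist(), (d>0).mean())
s=ctrl.observe();print(s['time'],s['eef_rot'],s['opening'])
print(ctrl.camera_model('wrist'))
E
```

```text
top 490.63509628133164 253.76397852006784 198.1777390705171 [[0.015, -0.988, 0.156, 0.413], [-1.0, -0.014, 0.006, -0.117], [-0.004, -0.156, -0.988, 1.475], [0.0, 0.0, 0.0, 1.0]] 0.9960174560546875
scene 445.4706200586783 256.022497151404 191.24316255111668 [[0.838, 0.308, -0.451, 1.13], [0.546, -0.456, 0.703, -0.897], [0.01, -0.835, -0.55, 0.688], [0.0, 0.0, 0.0, 1.0]] 0.9946034749348959
0.1 [-6.06291119e-04  9.87558703e-01  1.57249567e-01 -1.18438941e-04] 0.08731502296798704
{'fx': 293.37629708462447, 'fy': 293.37629708462447, 'cx': 257.1038178082414, 'cy': 193.55829857956462, 'T_tool_cam': array([[ 7.78860956e-04, -9.53036072e-01, -3.02855805e-01,
         8.40309949e-02],
       [ 9.99998332e-01,  1.24271465e-03, -1.33889536e-03,
         2.85764460e-04],
       [ 1.65237892e-03, -3.02854257e-01,  9.53035450e-01,
        -1.40260577e-01],
       [ 0.00000000e+00,  0.00000000e+00,  0.00000000e+00,
         1.00000000e+00]])}
```

View pics/top0b.png

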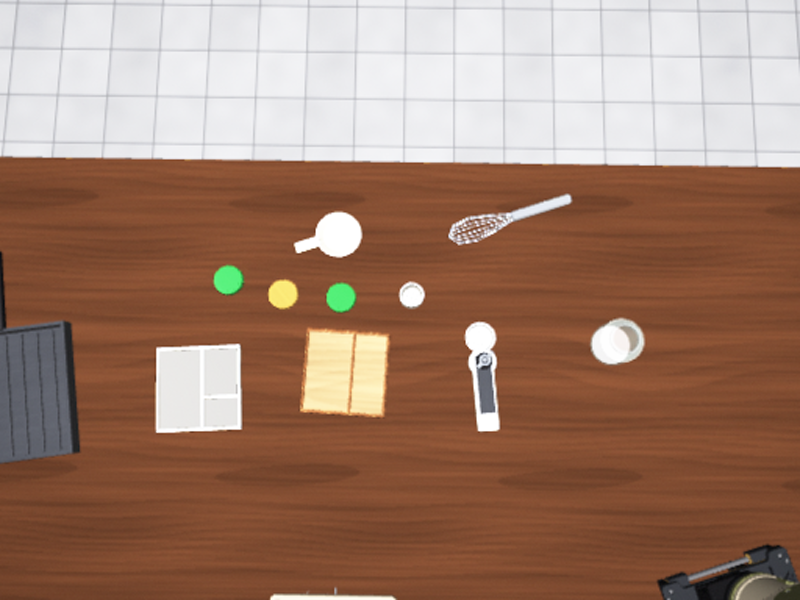

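View pics/scene0b.png

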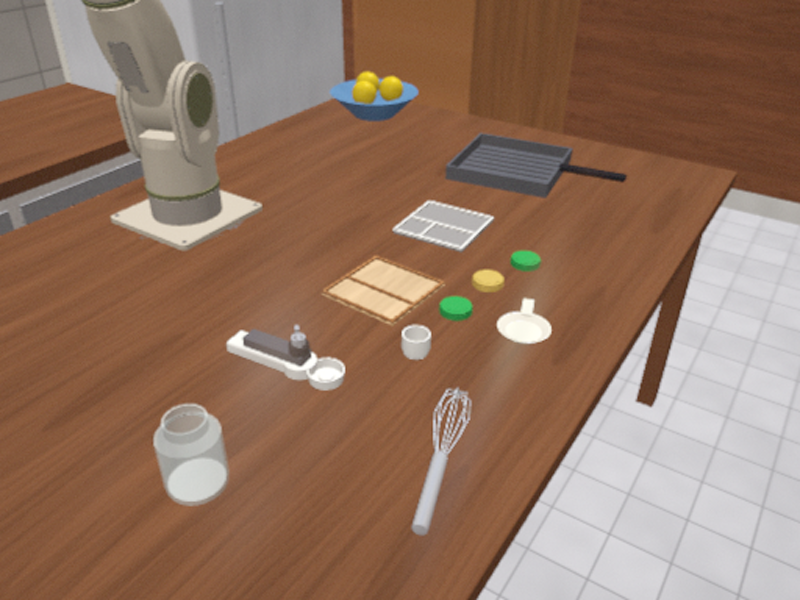

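The top view shows the brass lid at about (283,294), with green look-alikes at (228,280) and (340,297). The strainer cup is at (411,294), the squeezer stud near (485,360), the wooden tray at (345,373) and the white tray at (199,388). The jar is at (618,342) and the spoon rest at (338,234). I'll enlarge this area to read pixels and confirm the lid.

Run:
```python
from h import *
p=cv2.imread('pics/top0.png')
cv2.imwrite('pics/topA.png',cv2.resize(p[160:285,92:292],None,fx=4,fy=4,interpolation=cv2.INTER_CUBIC))
cv2.imwrite('pics/topB.png',cv2.resize(p[200:280,285:335],None,fx=7,fy=7,interpolation=cv2.INTER_CUBIC))
hsv=cv2.cvtColor(p,cv2.COLOR_BGR2HSV)
```

```text
(no output)
```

View pics/topA.png

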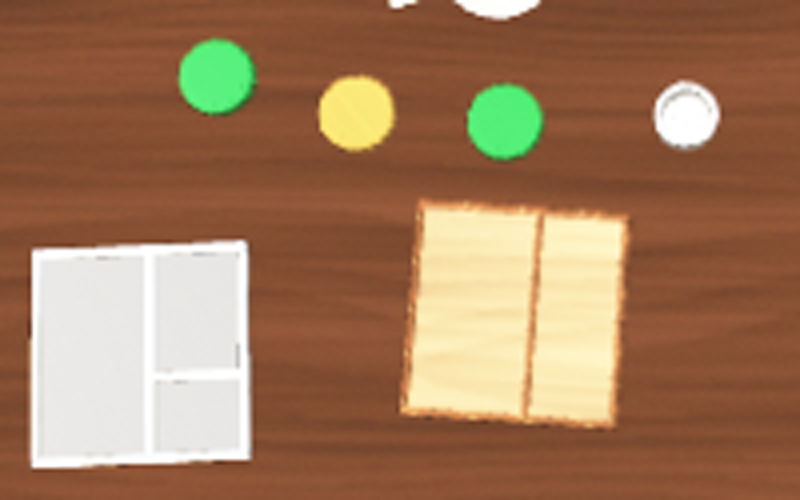

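View pics/topB.png

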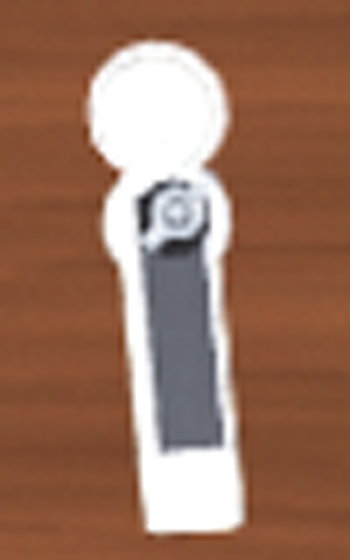

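Crop A shows the brass lid at (356,113) between two green look-alikes at (217,76) and (505,121), so the yellow one is the lid that fits. The cup rim is at (686,116). The corners are white tray (32,249),(246,241),(250,460),(32,467) and wooden tray (420,203),(629,215),(614,427),(402,412). Crop B shows the stud tip at about (176,211), bowl (157,110) and arm end (195,528).

Run:
```python
from h import *
A=lambda u,v:(92+(u+.5)/4-.5,160+(v+.5)/4-.5)
B=lambda u,v:(285+(u+.5)/7-.5,200+(v+.5)/7-.5)
d=np.load('pics/top0.npy')
def r(nm,uv,z):
    q=ray('top',*uv,z); w=world('top',*uv,d[int(round(uv[1])),int(round(uv[0]))]); print(nm,q.round(4),'depth',w.round(4)); return q[:2]
for nm,cs in (('rinse',[(32,249),(246,241),(250,460),(32,467)]),('repair',[(420,203),(629,215),(614,427),(402,412)])):
    q=np.array([ray('top',*A(*c),.010)[:2] for c in cs]); c=q.mean(0)
    x=(q[0]+q[1]-q[2]-q[3]); y=(q[0]+q[3]-q[1]-q[2])
    print(nm,c,'yaw',np.arctan2(x[1],x[0]),np.arctan2(-y[0],y[1]),'sides',np.linalg.norm(x)/2,np.linalg.norm(y)/2)
r('lid',A(356,113),.016);r('cup rim',A(686,116),.038);r('cup base',A(686,116),.003)
s=r('stud',B(176,211),.066);b=r('bowl',B(157,110),.02);e=r('armend',B(195,528),.02)
x=b-e;print('sq yaw',np.arctan2(x[1],x[0]),np.linalg.norm(x))
# scene view cross-check (800x600 px)
S=lambda u,v:(u*.64,v*.64)
for nm,uv,z in(('lid',(488,277),.016),('stud',(297,327),.066),('cup',(416,334),.038)):
    u,v=S(*uv);print('scene',nm,ray('scene',u,v,z).round(4))
```

```text
rinse [0.48829312 0.26885726] yaw 0.06461213794575665 0.04954912220469521 sides 0.1623144305552852 0.16086710711362226
repair [ 0.52216745 -0.01060002] yaw -0.052786218447909955 -0.04901806045341788 sides 0.15741242805074518 0.15759658557053266
lid [0.6712 0.1139 0.016 ] depth [0.6704 0.1132 0.0208]
cup rim [ 0.6686 -0.1351  0.038 ] depth [ 0.6748 -0.1356  0.0034]
cup base [ 0.6748 -0.1356  0.003 ] depth [ 0.6748 -0.1356  0.0034]
stud [ 0.5455 -0.2703  0.066 ] depth [ 0.5456 -0.2703  0.0651]
bowl [ 0.5929 -0.2673  0.02  ] depth [ 0.594  -0.2682  0.0108]
armend [ 0.417  -0.2829  0.02  ] depth [ 0.417  -0.2827  0.0218]
sq yaw 0.08836574036447323 0.17657465089700236
scene lid [0.673  0.1133 0.016 ]
scene stud [ 0.5315 -0.2562  0.066 ]
scene cup [ 0.6723 -0.1374  0.038 ]
```

Sizes and heights match the text (tray sides about 0.16, stud tip depth z 0.065). My scene reading of the stud was off, so I'll check it from close up with the wrist camera at two places.

```bash
cat >> h.py <<'E'
from scipy.spatial.transform import Rotation as R
def down(yaw):
    "tool x axis at yaw in world, pointing down"
    q=(R.from_euler('z',yaw)*R.from_euler('x',np.pi)).as_quat(); return np.array([q[3],*q[:3]])
def wcam():
    s=ctrl.observe(); T=np.eye(4); q=np.array(s['eef_rot']); T[:3,:3]=R.from_quat([*q[1:],q[0]]).as_matrix(); T[:3,3]=s['ee_pos']
    return T@ctrl.camera_model('wrist')['T_tool_cam']
def wsnap(f):
    M=wcam(); p,d=snap('wrist',f); np.save(f'pics/{f}_M.npy',M); return p,d
def wray(f,u,v):
    c=ctrl.camera_model('wrist'); M=np.load(f'pics/{f}_M.npy'); return M[:3,3],M[:3,:3]@np.array([(u-c['cx'])/c['fx'],(v-c['cy'])/c['fy'],1.])
def wplane(f,u,v,z):
    o,d=wray(f,u,v); return o+d*(z-o[2])/d[2]
def tri(f1,a,f2,b):
    o1,d1=wray(f1,*a);o2,d2=wray(f2,*b); t=np.linalg.lstsq(np.c_[d1,-d2],o2-o1,rcond=None)[0]
    p,q=o1+d1*t[0],o2+d2*t[1]; return (p+q)/2,np.linalg.norm(p-q)
E
python3 - <<'E'
from h import *
ctrl.goto([.545,-.27,.215],down(.088)); wsnap('w1')
ctrl.movel([.535,-.31,.215]); wsnap('w2')
a=[cv2.resize(cv2.imread(f'pics/w{i}.png')[90:330,146:366],None,fx=2.5 if 0 else 1.8,fy=1.8,interpolation=cv2.INTER_CUBIC) for i in(1,2)]
cv2.imwrite('pics/w12.png',np.hstack(a)); print(np.hstack(a).shape, ctrl.observe()['time'])
E
```

```text
(432, 792, 3) 2.3667
```

View pics/w12.png

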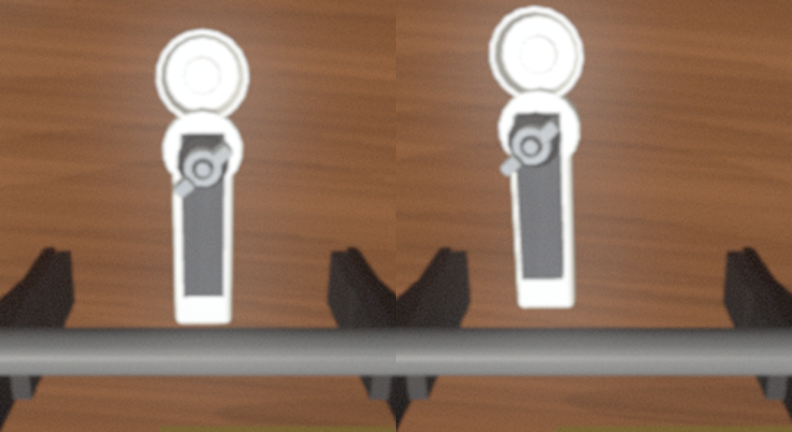

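The close-ups show the stud tip at (203,168) on the left and (530,146) on the right. The wings run from lower left (183,187) to upper right (223,152), and the lever's far end is at (203,296). Next I'll triangulate these.

Run:
```python
from h import *
C=lambda u,v:(146+(u+.5)/1.8-.5,90+(v+.5)/1.8-.5)
for n,a,b in(('stud',(203,168),(134,146)),('tipUR',(223,152),(153,130)),('tipLL',(183,187),(113,168)),('leverendL',(184,296),(128,278)),('leverendR',(223,296),(166,276)),('bowl',(202,75),(140,54))):
    p,e=tri('w1',C(*a),'w2',C(*b)); print(n,p.round(4),'gap',round(e,4))
for f,s in(('w1',(203,168)),('w2',(134,146))): print(wplane(f,*C(*s),.066).round(4))
P=[wplane('w1',*C(*q),.072)[:2] for q in((223,152),(183,187))]+[wplane('w2',*C(*q),.072)[:2] for q in((153,130),(113,168))]
for a,b in(P[:2],P[2:]): v=a-b; print('wing',np.hypot(*v),np.arctan2(v[1],v[0]),(a+b)/2)
# squeezer yaw: bowl to arm end
for f,b,a in(('w1',(202,75),(203,323)),('w2',(140,54),(150,306))):
    v=wplane(f,*C(*b),.02)-wplane(f,*C(*a),.02); print('sqyaw',np.arctan2(v[1],v[0]))
for yaw in(-.7,.1,-.05,.05,1.6,-1.6,1.5,.85,-.74+1.57): print(yaw, ctrl.ik([.55,-.27,.08],down(yaw)) is not None)
```

```text
stud [ 0.5478 -0.2724  0.0672] gap 0.0005
tipUR [ 0.5583 -0.2826  0.069 ] gap 0.0008
tipLL [ 0.5358 -0.2619  0.0707] gap 0.0021
leverendL [ 0.4453 -0.2686  0.0301] gap 0.0006
leverendR [ 0.4541 -0.2946  0.0406] gap 0.0015
bowl [ 0.5944 -0.2679  0.0176] gap 0.0004
[ 0.5477 -0.2725  0.066 ]
[ 0.5472 -0.2722  0.066 ]
wing 0.030095276742928938 -0.7453075686433419 [ 0.54837818 -0.27231556]
wing 0.03134653913414499 -0.7298425679096406 [ 0.54684541 -0.27231749]
sqyaw 0.09200011977550844
sqyaw 0.09286970775989711
-0.7 True
0.1 True
-0.05 True
0.05 True
1.6 True
-1.6 True
1.5 True
0.85 True
0.8300000000000001 True
```

Heights match the text (stud tip 0.067, wing tops about 0.07). The stud is at (0.547,-0.272), wing direction -0.74 and squeezer yaw 0.092. I'll grip the wing nut by its wing tips.

```bash
cat >> h.py <<'E'
REP=(np.array([.5222,-.0106]),-.05); RIN=(np.array([.4883,.2689]),.055)
def tray(t,x,y):
    c,a=t; return c+np.array([[np.cos(a),-np.sin(a)],[np.sin(a),np.cos(a)]])@[x,y]
def pick(xy,z,yaw,lift=.17):
    ctrl.goto([*xy,z+.07],down(yaw)); ctrl.movel([*xy,z],speed=.1); ctrl.close_gripper()
    s=ctrl.observe(); print('grip',s['opening'],s['finger_force'])
    ctrl.movel([*xy,max(z+.03,lift)],speed=.15); s=ctrl.observe(); print('lifted',s['opening'],s['finger_force'],s['contact_force'],s['time'])
def place(xy,z,yaw,up=.17):
    ctrl.goto([*xy,z+.06],down(yaw)); ctrl.movel([*xy,z+.006],speed=.1)
    hit=ctrl.movel([*xy,z-.003],speed=.02,force_limit=4); print('hit',hit,ctrl.observe()['ee_pos'][2])
    ctrl.let_go(); ctrl.movel([*xy,up],speed=.15); print('t',ctrl.observe()['time'])
E
python3 - <<'E'
from h import *
pick([.5472,-.2722],.081,.83)
wsnap('w3')
ctrl.goto([*tray(REP,5,0)*0+tray(REP,.005,-.048),.16],down(1.52))
place(tray(REP,.005,-.048),.033,1.52)
snap('top','top1')
ctrl.goto([.535,-.272,.215],down(.088)); wsnap('w4')
a=cv2.resize(cv2.imread('pics/top1.png')[190:285,185:325],(560,380),interpolation=cv2.INTER_CUBIC)
b=cv2.resize(cv2.imread('pics/w4.png')[90:330,186:326],None,fx=380/240,fy=380/240,interpolation=cv2.INTER_CUBIC)
cv2.imwrite('pics/c1.png',np.hstack([a,b]))
E
```

```text
grip 0.039463221076421556 30.000146627426147
lifted 0.03988965476057194 29.99984085559845 [ 0.67969126  1.10516177 -0.55963098] 5.4667
hit True 0.032877513368515535
t 9.9333
```

View pics/c1.png

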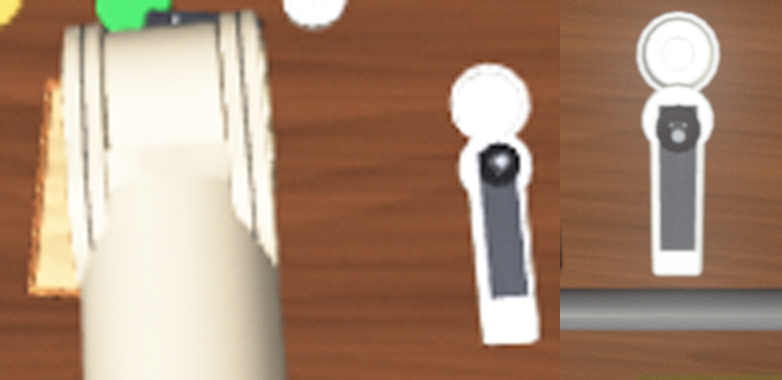

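The nut is off, and the spacer and lever are still on the stud (ring centre about (678,129) in the right panel). The arm hides the nut, so I'll check it before going on.

Run:
```python
from h import *
D=lambda u,v:(186+(u-560+.5)/1.5833-.5,90+(v+.5)/1.5833-.5)
print('spacer',wplane('w4',*D(678,129),.052).round(4))
c=tray(REP,.005,-.048); print(c)
ctrl.goto([c[0]-.01,c[1],.215],down(0)); p,d=wsnap('w5'); a=cv2.resize(p[90:290,146:366,::-1],None,fx=2.5,fy=2.5,interpolation=cv2.INTER_CUBIC); cv2.imwrite('pics/c2.png',a)
print(ctrl.observe()['time'])
```

```text
spacer [ 0.5479 -0.2723  0.052 ]
[ 0.52479475 -0.05878991]
11.9167
```

View pics/c2.png

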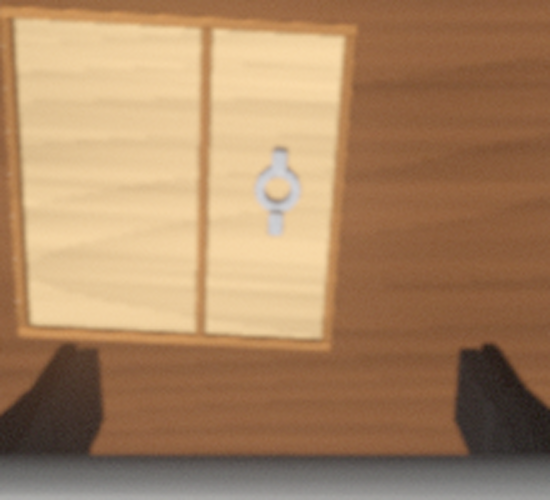

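The nut lies flat in the middle of the narrow compartment at (278,190). Next is the spacer.

Run:
```python
from h import *
ctrl.goto([.5477,-.2723,.17],down(.088))
pick([.5477,-.2723],.0665,.088)
t=tray(RIN,-.0475,-.0425); print(t)
ctrl.goto([*t,.17],down(.055))
place(t,.0345,.055)
ctrl.goto([t[0]+.02,t[1]+.01,.23],down(.055)); wsnap('w6')
ctrl.goto([.52,-.274,.215],down(.092)); wsnap('w7')
a=[cv2.resize(cv2.imread(f'pics/w{i}.png')[60:330,146:366],None,fx=1.8,fy=1.8,interpolation=cv2.INTER_CUBIC) for i in(6,7)]
cv2.imwrite('pics/c3.png',np.hstack(a)); print(ctrl.observe()['time'])
```

```text
grip 0.03066965070863781 30.000013019889593
lifted 0.030805286076836556 29.999882485717535 [-0.30953404  0.87383099 -0.80211337] 15.725
[0.44320815 0.22385308]
hit True 0.034342918720732536
t 21.2417
23.5583
```

View pics/c3.png

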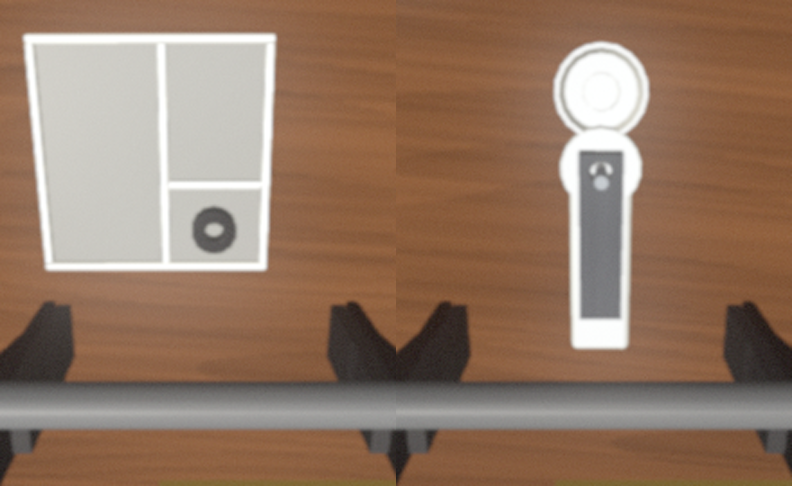

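The spacer lies flat in the middle of the smallest compartment at (214,230). The lever is still on the stud, with corners at (580,152),(623,152),(621,319),(580,319).

Run:
```python
from h import *
D=lambda u,v:(146+(u-396+.5)/1.8-.5,60+(v+.5)/1.8-.5)
q=np.array([wplane('w7',*D(*c),.036)[:2] for c in((580,152),(623,152),(621,319),(580,319))])
x=(q[0]+q[1]-q[2]-q[3])/2; yaw=np.arctan2(x[1],x[0]); c=q.mean(0)
print('lever',c,yaw,'len',np.hypot(*x),'wid',np.hypot(*(q[0]-q[1])))
if not(np.hypot(*(c-[.5046,-.2762]))<.006 and abs(yaw-.092)<.05 and abs(np.hypot(*x)-.11)<.008): raise SystemExit('mismatch')
ctrl.goto([*c,.17],down(yaw))
pick(c,.0505,yaw)           # tips 8.5 above the underside
t=tray(REP,0,.037); ctrl.goto([*t,.17],down(-.05))
place(t,.0345,-.05)
ctrl.goto([t[0]-.01,t[1],.23],down(0)); wsnap('w8')
ctrl.goto([.65,.0,.25],down(0)); wsnap('w9')
a=[cv2.resize(cv2.imread(f'pics/w{i}.png')[60:330,s],None,fx=1.6,fy=1.6,interpolation=cv2.INTER_CUBIC) for i,s in((8,slice(166,346)),(9,slice(100,412)))]
cv2.imwrite('pics/c4.png',np.hstack(a)); print(ctrl.observe()['time'],a[0].shape)
```

```text
lever [ 0.50426225 -0.27663684] 0.09186368517855452 len 0.11077949111726938 wid 0.025905575967589207
grip 0.027471212547317908 30.000138580799103
lifted 0.027716924894904963 29.999878406524658 [-0.99685538  0.04688243 -1.59763692] 26.9833
hit True 0.03432841910637599
t 31.8583
32.925 (432, 288, 3)
```

View pics/c4.png

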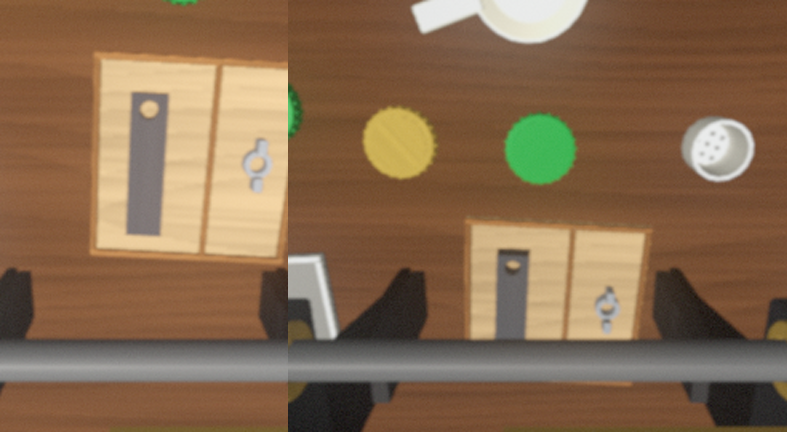

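The lever lies flat in the wider compartment and the nut is undisturbed. In the right panel the brass lid is at (400,143), between the green ones at (540,149) and the left edge, and the cup rim is at (720,150).

Run:
```python
from h import *
D=lambda u,v:(100+(u-288+.5)/1.6-.5,60+(v+.5)/1.6-.5)
l=wplane('w9',*D(400,143),.016)[:2]; c=wplane('w9',*D(719,150),.038)[:2]; print('lid',l,'cup',c)
for m,top in((l,[.6712,.1139]),(c,[.6686,-.1351])):
    if np.hypot(*(m-top))>.007: raise SystemExit('mismatch')
l=(l+[.6715,.1137])/2; c=(c+[.6690,-.1355])/2
Y=np.pi/2
for m,zp,zt,(x,y) in((l,.027,.031,(.0,.036)),(c,.036,.040,(.036,-.0425))):
    ctrl.goto([*m,.17],down(Y)); pick(m,zp,Y)
    t=tray(RIN,x,y); ctrl.goto([*t,.17],down(Y+.055)); place(t,zt,Y+.055)
ctrl.goto([.47,.26,.25],down(0.05)); wsnap('w10')
ctrl.goto([.35,-.45,.3],down(0)); p,_=snap('top','top2')
a=cv2.resize(cv2.imread('pics/w10.png')[60:330,136:386],None,fx=1.5,fy=1.5,interpolation=cv2.INTER_CUBIC)
b=cv2.resize(p[110:290,80:290,::-1],None,fx=1.95,fy=2.25,interpolation=cv2.INTER_CUBIC)
cv2.imwrite('pics/c5.png',np.hstack([a,b])); print(ctrl.observe()['time'])
```

```text
lid [0.67333446 0.11201764] cup [ 0.67209864 -0.13331218]
grip 0.05493652944072843 29.999919533729553
lifted 0.055448188903671605 29.999880194664 [ 0.69991038  0.01541329 -0.45104972] 37.0833
hit True 0.03061327463921639
t 41.5333
grip 0.04564917577649933 30.000075296120485
lifted 0.04574650492081141 29.999989862262737 [ 0.77833806 -0.44330962 -0.70889995] 46.3083
hit True 0.03991256019157131
t 51.1917
55.175
```

View pics/c5.png

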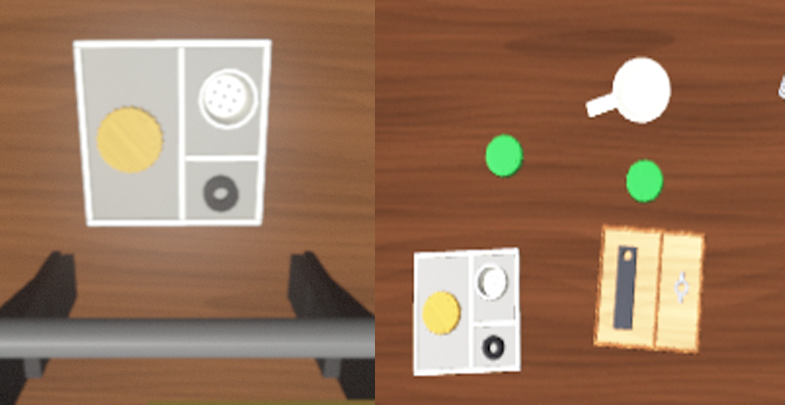

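All five pieces lie flat in their compartments: lid (130,140), cup (228,98) and spacer (220,193) in the left panel, lever (626,288) and nut (682,287) in the right. The spoon rest is where it was, and the arm is clear.

```bash
python3 -c "
from h import *
print(ctrl.job_done())"
```

```text
the job is handed in; nothing more can be done
None
```

The squeezer is stripped in order (wing nut, spacer, lever), both kits lie flat in their compartments, and the job was handed in at about 55 s on the robot clock, with no verdict shown.

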